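# Blank off a warm-air port with a cam-arm coupling

## Task

Close off the air port of the white manifold with the coupling that lies on its sloped stand: first stand the coupling upright on the open bench, mouth down, and let go of it. Then take it again, set it over the grooved adaptor and push it down fully home, with both cam arms still swung out. Finally swing the two cam arms down one after the other until each hangs flat against the coupling's side, and leave the bottle, the dish and the tip box where they are.

Things in the scene. Friction and masses are not known exactly. Their poses are not given: they have to be found in the camera images.
- coupling: Dull brass blanking coupling, 0.3 to 0.45 kg, 100 mm long. Origin: centre of the mouth. x: along its axis, mouth to tail; y: across, through both cam arms. Square collar 54 x 54 mm over x 0 to 48 mm, with a round bore 43 mm wide, 42 mm deep; square tail 20 x 20 mm over x 48 to 100. Starts on the sloped stand, tail up 38 degrees and towards the robot. Fits the adaptor at any turn about its axis.
- tail_end (a point): Centre of the free end face of the coupling's tail, 100 mm from the mouth along the coupling's x; axes as the coupling's.
- stand: Dark steel sloped stand, fixed: base 100 (x) x 60 (y) mm, origin at the centre of its underside, z up; 50 mm high at most. Its plate, 50 mm wide, rises at 38 degrees towards its -x; the coupling lies on it with a collar flat, its mouth down-slope against a 12 mm lip, y level; the centre of the mouth is then 51 mm to +x of the stand's origin and 36 mm above the bench. The tail overhangs freely.
- cam_a (a joint): Cam arm on the coupling's +y side, rad. Steel bar 7 mm thick, 15 mm wide (along the coupling's z). Hinge along z, 18 mm from the mouth, 31 mm off the axis. 0 = shut, the bar flat along the collar's side and pointing past the mouth (hanging down when upright); 1.57 = straight out to +y; 1.9 = stop. Stays where left (friction 0.06 N m). Its cam nose enters the adaptor's groove: it shuts only when the coupling is home.
- cam_b (a joint): The same cam arm, on the coupling's -y side: hinge 31 mm off the axis to -y, 1.57 = straight out to -y, 0 = shut.
- cam_a_tip (a point): On the cam arm cam_a, mid-thickness, at its end, 50 mm from its hinge.
- cam_b_tip (a point): On the cam arm cam_b, mid-thickness, at its end, 50 mm from its hinge.
- manifold: White air manifold, a fixed box 130 (x) x 150 (y) x 40 mm high; origin at the centre of its underside on the bench, z up. From the middle of its top a dull brass adaptor stands upright: riser 34 mm wide, a 50 mm collar whose top is 97 mm above the bench, then the grooved adaptor, 40 mm wide, with a tapered top, up to 146 mm above the bench.
- port_seat (a point): On the adaptor's axis, 105 mm above the bench, z up: where the centre of the coupling's mouth lies when it is fully home.
- port_top (a point): Centre of the adaptor's top, 146 mm above the bench; the top tapers from 26 mm to 40 mm diameter over its upper 7 mm.
- seal (a joint): Black rubber seal ring round the adaptor, 50 mm wide, 8 mm thick, which slides stiffly on it, in m. 0 = up (its top 113 mm above the bench, as at the start), 0.008 = fully down (its top at 105 mm). The coupling's mouth lands on it and must push it down: about 7 N in all, more than the coupling's weight. It stays where it is left.
- bottle: Amber bottle, bystander: 54 mm diameter, 130 mm high, origin at the centre of its underside.
- dish: Flat clear dish, bystander: 90 mm diameter, 16 mm high, origin at the centre of its underside.
- tipbox: Grey pipette-tip box, bystander: 80 x 55 mm, 50 mm high, origin at the centre of its underside.
Things that resemble listed ones, but are neither listed nor needed, are in the scene too. Leave any pink look-alike of the coupling alone.

How it is judged:
By the outcome, as a careful person would: the job done as asked, in the order asked, and still so for the second after the job is handed in, with the robot touching nothing.
It also fails if it takes over 72 s, if anything falls off the work surface, if the arm or the gripper's body presses on something with over 40 N, if the wrist force passes 120 N, or if a joint passes its speed limit or range.

## Robot

A 6-joint arm with a two-finger parallel gripper is mounted at the origin on the work surface. World frame = base frame: x ahead of the robot, y to its left, z up, the work surface at z = 0. Lengths are in m, angles in rad, forces in N, time in s.
With the tool pointing down it reaches from about 0.375 to 0.975 m from the base axis. Payload 3.8 kg.
Tool frame: the origin (TCP) lies at the very end of the fingers, on their centre line; the grasp point (between the pads) lies 19 mm behind it; z points along the fingers, y is the line along which they close (so a half turn about z gives the same grasp; the last joint's range is limited). The gripper opens to 85 mm and grips with 20 to 120 N. Pads are 22 mm wide; open, the fingers measure 114 mm over their backs; the gripper's body (76 mm by 85 mm) begins 54 mm behind the grasp point. The pads swing forward as they close: fully open they stand 13 mm farther back than shut.
Start: joints at [-1.365, 0.264, 1.604, -0, 1.274, -0.037], TCP at [0.162, -0.655, 0.231] pointing down, gripper open.
Joint ranges: [-2.63, 2.63], [-0.94, 2.18], [0.31, 2.57], [-1.31, 4.45], [0, 2.66], [-2.55, 2.55]. Speed limits (rad/s): [2.57, 2.57, 3.14, 3.14, 3.14, 3.14].

## Interface

Orientations are given as a rotation vector (axis times angle).
In Python, from workcell import read_state, read_camera, calibration, finish_job gives the robot as it stands.
- The arm moves only by the tool step_arm, never from a script. Its argument "commands" is a list of rows, each an object of numbers: "fingers": the gripper's target within -1 to 1 (shut at 1, half-way at 0, fully open at -1); "dx", "dy", "dz": the shift along the tool's x, y, z in m; "roll": the turn about the tool's z in degrees. In form: [{"fingers": .., "dx": .., "dy": .., "dz": .., "roll": ..}, ...]. A call has 1 to 8 rows; each row is the pose to reach, as a shift and turn from the pose commanded when the call began, along the tool's axes at that moment; what a row does not reach only later rows make up. A row lasts 1/8 s, in which the tool goes at most 62.5 mm and 10.7 degrees, less where a joint would pass 70% of its speed; a pose out of reach is approached as far as the arm can. A call with a gripper value outside its range is refused whole. The fingers move at their own pace and stop on an object; "squeeze" is the grip in N (left out, the last holds). Time passes only in rows, so rows that repeat a pose let the fingers close. It gives the time, the measured TCP pose, the force, the opening and the grip force at its end, in the units of the state.
- read_state(): the state, without advancing time (a new reading comes with each control period).
- read_camera(name): name is "scene" or "side" or "wrist"; returns (picture, depth): 480x640x3 uint8, blue, green, red; 480x640 float32, m along the optical axis (not along the pixel's ray), 0 where there is no reading.
- calibration(name): a dict with "intrinsics" (3x3 intrinsics, pixels), "k1" (the pictures are not rectified: a ray, as slopes to the right and down, at radius r is drawn at 1 + k1 r^2 times it, then the intrinsics apply), "world_to_cam" (4x4, takes a point from world to camera coordinates). Camera axes: x right, y up, looking along -z (the intrinsics and any distortion apply to the point x, -y, -z); pixel columns grow to the right and rows downward; lengths in m; the calibration is good to about 2 mm. A picture is of the moment at which its call begins: read the wrist's pose just before it. calibration takes no time and is no camera call; for the wrist camera it gives the pose at the moment of the call.
- finish_job(): hands the job in; it is judged then, once.
The state is a dict: "time": time; "q": joint angles; "joint_vel": joint speeds; "joint_torque": joint torques, N m; "tool_pos": TCP position; "tcp_rot": TCP orientation; "wrist_force": force on the tool from outside, world axes, zero at the start; "torque": the same for the moment, N m; "width": opening from 0.0 (shut) to 1.0 (fully open); "grip_force": force on a finger pad.
Only numpy, scipy, OpenCV 4.12 (cv2) and the standard library are available. Lean on these libraries where they do the work, as an engineer would, in place of code of your own. Each camera call takes 0.05 s, during which the arm holds its last target. There are 200 camera calls.

## Working session

There is one attempt and no reset: what is moved stays moved. The work goes in short steps, Python scripts to look and compute and a tool call to move; the robot and the scene stay as the last step left them, time stands still between calls to the robot, and variables do not carry over. Pictures are saved under pics/ and viewed, at most 10 in all, crops included, and the job is handed in when it is done.

Besides the shell and the picture viewer there is one more tool, called after ">>>" as name(argument=value, ...), one argument or row to a line, values as JSON. step_arm: Moves the arm, as the interface text tells. Its arguments: {"type":"object","properties":{"commands":{"type":"array","items":{"type":"object","properties":{"fingers":{"type":"number"},"dx":{"type":"number"},"dy":{"type":"number"},"dz":{"type":"number"},"roll":{"type":"number"}}}},"squeeze":{"type":"number"}},"required":["commands"]}

```bash
ls; mkdir -p pics
cat > h.py <<'E'
import numpy as np, cv2
from workcell import *
def rays(name,px,c=None):
    c=c or calibration(name);K=np.array(c["intrinsics"]);k1=c["k1"];T=np.linalg.inv(np.array(c["world_to_cam"]))
    px=np.atleast_2d(np.array(px,float))
    d=cv2.undistortPoints(px.reshape(-1,1,2),K,np.array([k1,0,0,0.])).reshape(-1,2)
    D=np.c_[d[:,0],-d[:,1],-np.ones(len(d))]
    return T[:3,3],D@T[:3,:3].T
def plane(name,px,z,c=None):
    o,D=rays(name,px,c); return o+D*((z-o[2])/D[:,2])[:,None]
def cloud(name,depth,c=None):
    v,u=np.mgrid[0:480,0:640]; o,D=rays(name,np.c_[u.ravel(),v.ravel()],c)
    P=(o+D*depth.ravel()[:,None]).reshape(480,640,3); P[depth<=0]=np.nan; return P
def proj(name,P):
    c=calibration(name);K=np.array(c["intrinsics"]);T=np.array(c["world_to_cam"])
    q=np.atleast_2d(P)@T[:3,:3].T+T[:3,3];s=np.c_[q[:,0],-q[:,1]]/-q[:,2:]
    s=s*(1+c["k1"]*(s**2).sum(1))[:,None]; return s@K[:2,:2].T+K[:2,2]
E
python3 - <<'E'
from h import *
for n in("scene","side"):
    im,d=read_camera(n); cv2.imwrite(f"pics/{n}0.png",im); np.savez(f"{n}0.npz",im=im,d=d)
    print(n,np.linalg.inv(np.array(calibration(n)["world_to_cam"])).round(3).tolist(), (d>0).mean())
s=read_state();print(s)
E
```

```text
pics
scene [[0.192, -0.565, 0.802, 1.385], [0.981, 0.102, -0.163, -0.222], [0.01, 0.819, 0.574, 0.674], [0.0, 0.0, 0.0, 1.0]] 0.9958984375
side [[-0.93, 0.188, -0.315, 0.281], [-0.366, -0.526, 0.768, 0.753], [-0.021, 0.83, 0.558, 0.726], [0.0, 0.0, 0.0, 1.0]] 0.9961458333333333
{'time': 0.1, 'q': array([-1.36490806e+00,  2.64720229e-01,  1.60524203e+00, -7.43494800e-06,
        1.27370288e+00, -3.69019957e-02]), 'joint_vel': array([ 0.00035594, -0.0027754 , -0.00198967, -0.00158621, -0.00088884,
       -0.00051294]), 'joint_torque': array([ 3.70876460e-04, -5.16707253e+01, -3.68588877e+01, -6.26007773e-05,
        6.27610847e-03,  1.49813798e-05]), 'tool_pos': array([ 0.16213691, -0.65455457,  0.23005546]), 'tcp_rot': array([-3.11642286e+00, -3.80191443e-01,  2.85672707e-04]), 'wrist_force': array([-0.11483653,  0.18272053, -0.48135382]), 'torque': array([ 0.02409613, -0.03910734, -0.03856152]), 'grip_force': 0.0, 'width': 0.9974272215716219}
```

View pics/scene0.png

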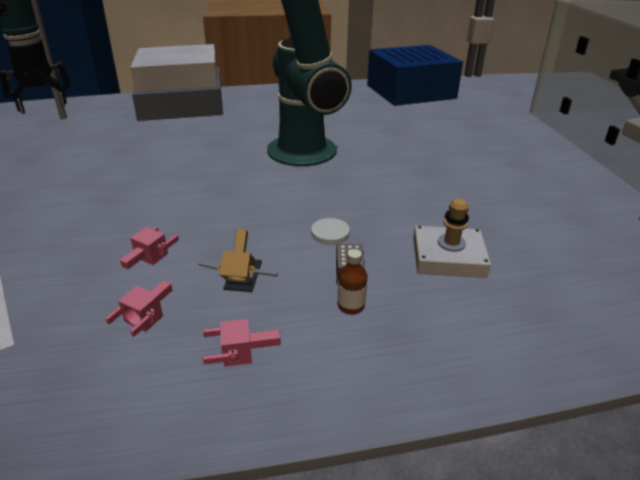

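View pics/side0.png

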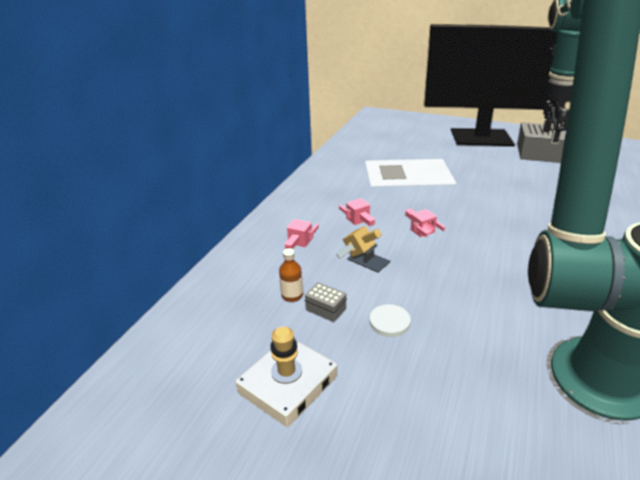

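Scene: brass coupling on the stand at about (237,262), tail up toward the robot and arms out at (205,266) and (272,274). The manifold with its adaptor is at (455,245), with dish (330,231), tip box (350,262), bottle (352,287) and pink look-alikes at the left. The side view agrees, with the coupling at (360,242) and the adaptor at (285,350).

Run:
```python
from h import *
for n in("scene","side"):
    z=np.load(f"{n}0.npz");im,d=z["im"],z["d"];P=cloud(n,d)
    hsv=cv2.cvtColor(im,cv2.COLOR_BGR2HSV)
    m=(cv2.inRange(hsv,(10,90,70),(28,255,255))>0)&(P[...,2]>0.01)&(P[...,2]<0.2)&(P[...,0]>0.3)&(P[...,0]<0.9)
    k,lab,st,ce=cv2.connectedComponentsWithStats(m.astype(np.uint8))
    for i in range(1,k):
        if st[i,4]<40: continue
        Q=P[lab==i];c=np.median(Q,0)
        print(n,"brass",st[i],np.nanpercentile(Q,[2,50,98],axis=0).round(3).tolist())
        if Q[:,2].max()<0.13:
            hi=Q[Q[:,2]>np.percentile(Q[:,2],75)];print("  hi",hi.mean(0).round(3))
            # plane fits
    # cells by height: list of object clusters
    m=(P[...,2]>0.008)&(P[...,2]<0.25)&(P[...,0]>0.3)&(P[...,0]<0.95)&(np.abs(P[...,1])<0.6)
    k,lab,st,ce=cv2.connectedComponentsWithStats(m.astype(np.uint8))
    for i in range(1,k):
        if st[i,4]<60: continue
        Q=P[lab==i]
        print(n,"obj",st[i].tolist(),Q.min(0).round(3),Q.max(0).round(3))
    # manifold top
    m=(np.abs(P[...,2]-0.040)<0.004)&(P[...,1]>0)&(hsv[...,1]<60)&(hsv[...,2]>120)
    m=cv2.morphologyEx(m.astype(np.uint8),cv2.MORPH_OPEN,np.ones((3,3)))
    k,lab,st,ce=cv2.connectedComponentsWithStats(m)
    if k>1:
        i=1+st[1:,4].argmax();vu=np.argwhere(lab==i)[:,::-1].astype(float)
        W=plane(n,vu,0.04)[:,:2];r=cv2.minAreaRect((W*1000).astype(np.float32));print("manif",st[i],r)
```

```text
scene brass [450 199  18  12 170] [[0.579, 0.213, 0.136], [0.598, 0.228, 0.143], [0.61, 0.243, 0.146]]
scene brass [444 219  23  12  96] [[0.585, 0.207, 0.093], [0.607, 0.221, 0.096], [0.615, 0.249, 0.105]]
  hi [0.603 0.222 0.099]
scene brass [ 218  229   37   52 1020] [[0.555, -0.26, 0.022], [0.612, -0.225, 0.073], [0.638, -0.202, 0.101]]
  hi [ 0.577 -0.22   0.09 ]
scene brass [341 267  25  16 285] [[0.705, -0.04, 0.082], [0.715, -0.022, 0.09], [0.724, 0.0, 0.102]]
  hi [ 0.711 -0.02   0.099]
scene obj [414, 199, 77, 77, 3835] [0.513 0.142 0.008] [0.674 0.319 0.148]
scene obj [311, 218, 39, 26, 745] [ 0.408 -0.053  0.008] [0.503 0.036 0.02 ]
scene obj [120, 227, 59, 42, 1224] [ 0.403 -0.469  0.008] [ 0.531 -0.353  0.057]
scene obj [198, 229, 80, 58, 1487] [ 0.547 -0.305  0.008] [ 0.643 -0.152  0.105]
scene obj [336, 244, 32, 70, 1863] [ 0.557 -0.047  0.008] [0.729 0.034 0.133]
scene obj [105, 280, 67, 57, 1697] [ 0.603 -0.475  0.008] [ 0.732 -0.361  0.058]
scene obj [203, 319, 77, 46, 1969] [ 0.745 -0.3    0.008] [ 0.822 -0.168  0.058]
manif [ 416  226   74   39 1728] ((593.517089
[... 681 characters left out ...]
  hi [0.581 0.248 0.101]
side obj [339, 198, 36, 28, 570] [ 0.603 -0.449  0.009] [ 0.73  -0.357  0.058]
side obj [405, 209, 40, 28, 635] [ 0.404 -0.464  0.008] [ 0.532 -0.349  0.059]
side obj [279, 219, 40, 82, 1602] [ 0.67  -0.297  0.008] [0.809 0.012 0.132]
side obj [337, 226, 45, 37, 963] [ 0.538 -0.306  0.008] [ 0.642 -0.148  0.105]
side obj [304, 282, 43, 39, 1102] [ 0.559 -0.031  0.008] [0.649 0.039 0.053]
side obj [370, 305, 40, 31, 942] [ 0.41  -0.051  0.008] [0.498 0.042 0.019]
side obj [236, 327, 101, 99, 5421] [0.509 0.153 0.008] [0.674 0.322 0.148]
manif [ 236  344  101   72 3025] ((589.0700073242188, 235.0039520263672), (151.2078857421875, 132.30894470214844), 74.27407836914062)
```

```bash
cat >> h.py <<'E'
from scipy.spatial.transform import Rotation as Rn
def tool():
    s=read_state();return np.array(s["tool_pos"]),Rn.from_rotvec(s["tcp_rot"]).as_matrix()
def delta(target):
    p,R=tool();return ((np.array(target)-p)@R*1000).round(1)
def yaw():  # of tool x in world, deg
    R=tool()[1];return np.degrees(np.arctan2(R[1,0],R[0,0]))
E
python3 - <<'E'
from h import *
p,R=tool();T=np.linalg.inv(np.array(calibration("wrist")["world_to_cam"]))
print("cam in tool",((T[:3,3]-p)@R).round(4),(R.T@T[:3,:3]).round(3).tolist(),calibration("wrist")["intrinsics"],"yaw",yaw())
A=[]
for n in("scene","side"):
    z=np.load(f"{n}0.npz");im,d=z["im"],z["d"];P=cloud(n,d)
    m=(P[...,2]>0.008)&(P[...,0]>0.53)&(P[...,0]<0.65)&(P[...,1]<-0.14)&(P[...,1]>-0.32)
    Q=P[m]
    for lo,hi in((-.35,-.27),(-.185,-.14)):
        q=Q[(Q[:,1]>lo)&(Q[:,1]<hi)&(Q[:,2]>.03)];print(n,len(q),np.median(q,0).round(4),q.min(0).round(3),q.max(0).round(3))
    t=Q[(Q[:,0]<0.585)&(Q[:,2]>0.06)];print("tail",len(t),np.median(t,0).round(4),t.min(0).round(3),t.max(0).round(3))
    for lo in np.arange(.54,.58,.01):
        q=t[(t[:,0]>=lo)&(t[:,0]<lo+.01)]
        if len(q): print(lo.round(2),len(q),np.percentile(q[:,1],[2,98]).round(3),q[:,2].max().round(3))
print(delta((0.56,-0.23,0.33)))
E
```

```text
cam in tool [ 0.0773 -0.0007 -0.1427] [[0.0, 0.952, 0.306], [1.0, -0.0, -0.0], [-0.0, 0.306, -0.952]] [[372.40896347   0.         321.41431334]
 [  0.         372.40896347 242.69735126]
 [  0.           0.           1.        ]] yaw 13.910978631242049
scene 66 [ 0.5881 -0.2884  0.054 ] [ 0.578 -0.305  0.044] [ 0.599 -0.27   0.06 ]
scene 78 [ 0.6304 -0.1685  0.0494] [ 0.621 -0.185  0.038] [ 0.638 -0.152  0.053]
tail 255 [ 0.5677 -0.2166  0.0888] [ 0.547 -0.231  0.065] [ 0.585 -0.202  0.105]
0.54 10 [-0.221 -0.202] 0.104
0.55 63 [-0.224 -0.204] 0.105
0.56 73 [-0.228 -0.206] 0.102
0.57 80 [-0.231 -0.209] 0.092
side 25 [ 0.5834 -0.292   0.0546] [ 0.576 -0.306  0.052] [ 0.59  -0.277  0.058]
side 71 [ 0.6248 -0.1667  0.0482] [ 0.615 -0.184  0.039] [ 0.635 -0.148  0.054]
tail 168 [ 0.5618 -0.2084  0.0886] [ 0.538 -0.253  0.06 ] [ 0.585 -0.198  0.105]
0.54 39 [-0.22  -0.199] 0.105
0.55 38 [-0.216 -0.2  ] 0.105
0.56 31 [-0.223 -0.204] 0.098
0.57 36 [-0.224 -0.206] 0.09
[ 488.3 -316.7  -99.3]
```

>>> step_arm(
  commands=[
    {"dx": 0.06,"dy": -0.04,"dz": -0.05,"roll": 8,"fingers": -1},
    {"dx": 0.11,"dy": -0.07,"dz": -0.05,"roll": 16,"fingers": -1},
    {"dx": 0.16,"dy": -0.105,"dz": -0.05,"roll": 25,"fingers": -1},
    {"dx": 0.21,"dy": -0.14,"dz": -0.05,"roll": 33,"fingers": -1},
    {"dx": 0.26,"dy": -0.17,"dz": -0.05,"roll": 33,"fingers": -1},
    {"dx": 0.31,"dy": -0.2,"dz": -0.05,"roll": 33,"fingers": -1},
    {"dx": 0.36,"dy": -0.235,"dz": -0.05,"roll": 33,"fingers": -1},
    {"dx": 0.41,"dy": -0.27,"dz": -0.05,"roll": 33,"fingers": -1},
  ],
)

```text
time: 1.1
tool_pos: [0.494, -0.2952, 0.2808]
tcp_rot: [-3.098, 0.521, 0.001]
wrist_force: [0.9, -0.2, 0.2]
width: 1.001
grip_force: 0.0
```

Run:
```python
from h import *
print(delta((0.56,-0.22,0.28)),yaw(),read_state()["q"],read_state()["time"])
```

```text
[ 37.7 -92.6   0.8] -19.093426900821456 [-5.81832972e-01  4.92075396e-02  1.75920969e+00 -7.31150710e-05
  1.33362543e+00  1.32222372e+00] 1.1
```

>>> step_arm(
  commands=[
    {"dx": 0.02,"dy": -0.05},
    {"dx": 0.038,"dy": -0.093},
    {"dx": 0.038,"dy": -0.093},
  ],
)

```text
invalid input
```

Run:
```python
from h import *
im,d=read_camera("wrist");cv2.imwrite("pics/w1.png",im);np.savez("w1.npz",im=im,d=d,T=0)
P=cloud("wrist",d);print(tool()[0],yaw())
hsv=cv2.cvtColor(im,cv2.COLOR_BGR2HSV)
ps=np.radians(-19.2);ex=np.array([np.cos(ps),np.sin(ps)]);ey=np.array([-ex[1],ex[0]])
m=(cv2.inRange(hsv,(10,90,60),(28,255,255))>0)&(P[...,2]>0.02)&(np.abs(P[...,0]-.6)<.15)
k,lab,st,ce=cv2.connectedComponentsWithStats(m.astype(np.uint8));print(st[1:][st[1:,4]>100])
Q=P[m]
# tail: z>0.07 and near robot
a=Q[:,:2]@ex;b=Q[:,:2]@ey
for lo in np.arange(a.min(),a.max(),.01):
    s=(a>=lo)&(a<lo+.01)
    if s.sum()>5:print(lo.round(3),s.sum(),np.percentile(b[s],[1,99]).round(4),np.percentile(Q[s,2],[1,50,99]).round(4))
g=(P[...,2]>0.03)&(P[...,2]<0.08)&(hsv[...,1]<90)
G=P[g];ga=G[:,:2]@ex;gb=G[:,:2]@ey
s=(ga>a.min())&(ga<a.max()+.02)&(np.abs(gb-np.median(b))<.1)
G=G[s];gb=gb[s];ga=ga[s]
for sg in(-1,1):
    t=(gb-np.median(b))*sg>.04
    print(sg,t.sum(),np.median(G[t],0),"fit slope a vs b",np.polyfit(gb[t],ga[t],1),np.percentile(gb[t],[1,99]))
```

```text
[ 0.49865084 -0.28896285  0.28078882] -18.850948078395987
[[ 177   82   68  103 4430]]
0.585 30 [-0.012 -0.004] [0.0996 0.1027 0.1048]
0.595 129 [-0.0128 -0.0024] [0.0937 0.0979 0.103 ]
0.605 248 [-0.0255  0.0161] [0.0474 0.0886 0.0942]
0.615 546 [-0.0291  0.0164] [0.0528 0.0768 0.0863]
0.625 613 [-0.0328  0.0167] [0.0657 0.0753 0.0808]
0.635 735 [-0.0354  0.0177] [0.078  0.0848 0.0881]
0.645 713 [-0.0347  0.0273] [0.0589 0.0797 0.0846]
0.655 671 [-0.0346  0.0192] [0.0568 0.0721 0.0768]
0.665 570 [-0.0279  0.0191] [0.0599 0.0644 0.069 ]
0.675 192 [-0.0246  0.0199] [0.0562 0.0591 0.0618]
-1 605 [ 0.58875505 -0.27706409  0.05441156] fit slope a vs b [0.05108607 0.6507269 ] [-0.08859598 -0.04817548]
1 592 [ 0.62800011 -0.16340913  0.05148829] fit slope a vs b [-0.00831932  0.64724967] [0.03288467 0.0714436 ]
```

View pics/w1.png

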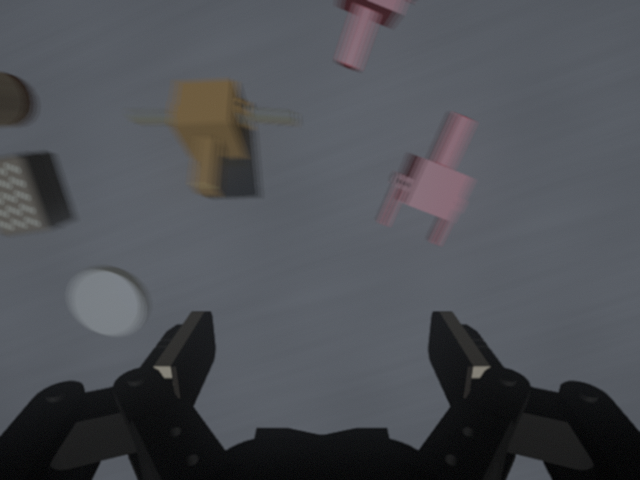

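The picture shows the coupling at (205,135) with arms at (150,115) and (270,117). It is blurred because the arm was still moving. The move was refused because the rows lacked fields, so I'll move over it and look again.

>>> step_arm(
  commands=[
    {"dx": 0.02,"dy": -0.05,"dz": 0,"roll": 0,"fingers": -1},
    {"dx": 0.038,"dy": -0.093,"dz": 0,"roll": 0,"fingers": -1},
    {"dx": 0.038,"dy": -0.093,"dz": 0,"roll": 0,"fingers": -1},
    {"dx": 0.038,"dy": -0.093,"dz": 0,"roll": 0,"fingers": -1},
  ],
)

```text
time: 1.65
tool_pos: [0.5589, -0.2218, 0.2807]
tcp_rot: [3.098, -0.52, -0.002]
wrist_force: [0.1, -0.2, 0.0]
width: 0.998
grip_force: 0.0
```

```bash
cat > meas.py <<'E'
from h import *
im,d=read_camera("wrist");cv2.imwrite("pics/w2.png",im)
P=cloud("wrist",d);print(tool()[0],yaw())
hsv=cv2.cvtColor(im,cv2.COLOR_BGR2HSV)
ps=np.radians(-19.2);ex=np.array([np.cos(ps),np.sin(ps)]);ey=np.array([-ex[1],ex[0]])
m=(cv2.inRange(hsv,(10,90,60),(28,255,255))>0)&(P[...,2]>0.02)&(np.abs(P[...,0]-.6)<.15)
Q=P[m]
a=Q[:,:2]@ex;b=Q[:,:2]@ey
for lo in np.arange(a.min(),a.max(),.008):
    s=(a>=lo)&(a<lo+.008)
    if s.sum()>5:print(lo.round(3),s.sum(),np.percentile(b[s],[1,99]).round(4),np.percentile(Q[s,2],[1,50,99]).round(4))
t=(a<a.min()+.03)&(Q[:,2]>.07)
print("tail edges yaw",cv2.minAreaRect((Q[t][:,:2]*1000).astype(np.float32)))
g=(P[...,2]>0.03)&(P[...,2]<0.08)&(hsv[...,1]<90)
G=P[g];ga=G[:,:2]@ex;gb=G[:,:2]@ey
s=(ga>a.min())&(ga<a.max()+.02)&(np.abs(gb-np.median(b))<.1)
G=G[s];gb=gb[s];ga=ga[s]
for sg in(-1,1):
    t=(gb-np.median(b))*sg>.045
    print(sg,t.sum(),np.median(G[t],0),"fit",np.polyfit(gb[t],ga[t],1),np.percentile(gb[t],[1,99]))
E
python3 meas.py
```

```text
[ 0.55873095 -0.22221924  0.28085245] -19.11206159250173
0.579 55 [-0.0288 -0.0156] [0.0936 0.0984 0.1031]
0.587 178 [-0.0287 -0.0117] [0.099  0.1026 0.1055]
0.595 207 [-0.0287 -0.0106] [0.093  0.0966 0.1002]
0.603 307 [-0.0444  0.0054] [0.0445 0.0888 0.0938]
0.611 405 [-0.0448  0.0058] [0.05   0.0805 0.0877]
0.619 423 [-0.0441  0.0062] [0.0606 0.0725 0.0813]
0.627 402 [-0.0444  0.0067] [0.0703 0.076  0.0819]
0.635 550 [-0.0442  0.211 ] [0.0802 0.0846 0.0872]
0.643 873 [-0.0508  0.2163] [0.0583 0.0812 0.0976]
0.651 898 [-0.0518  0.2079] [0.0537 0.0755 0.1041]
0.659 792 [-0.0425  0.2005] [0.0639 0.0695 0.1038]
0.667 804 [-0.0425  0.2033] [0.058  0.0636 0.1039]
0.675 402 [-0.0408  0.2197] [0.0574 0.0921 0.1028]
0.683 136 [0.1962 0.2194] [0.0818 0.087  0.0938]
tail edges yaw ((554.4759521484375, -213.8460693359375), (18.308116912841797, 30.000150680541992), 70.91168975830078)
-1 553 [ 0.5841002  -0.28564168  0.05411003] fit [0.06973016 0.65100737] [-0.0977203  -0.05772466]
1 380 [ 0.62555239 -0.16723929  0.05025645] fit [0.00531364 0.64548614] [0.03342237 0.06224344]
```

View pics/w2.png

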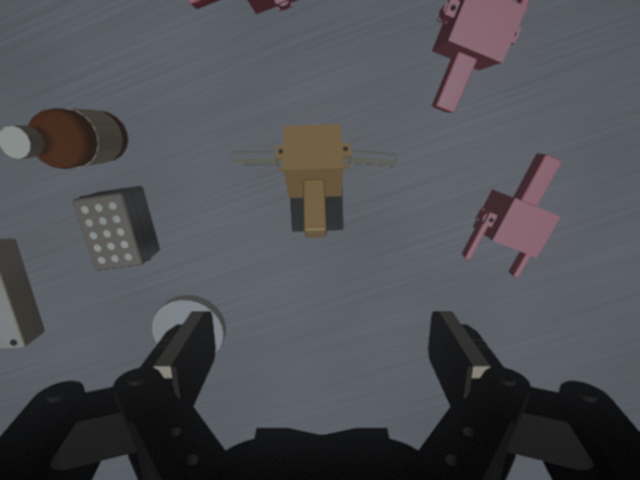

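The wrist view shows the coupling's collar at (313,155), its tail end at (315,235) and the arms straight out at (250,157) and (375,159). Heights and sizes match the given ones. Next I grip the tail.

>>> step_arm(
  squeeze=20,
  commands=[
    {"dx": -0.001,"dy": -0.003,"dz": 0.06,"roll": 0,"fingers": -1},
    {"dx": -0.002,"dy": -0.006,"dz": 0.12,"roll": 0,"fingers": -1},
    {"dx": -0.002,"dy": -0.006,"dz": 0.17,"roll": 0,"fingers": -1},
    {"dx": -0.002,"dy": -0.006,"dz": 0.2,"roll": 0,"fingers": -1},
    {"dx": -0.002,"dy": -0.006,"dz": 0.215,"roll": 0,"fingers": -1},
    {"dx": -0.002,"dy": -0.006,"dz": 0.215,"roll": 0,"fingers": 1},
    {"dx": -0.002,"dy": -0.006,"dz": 0.215,"roll": 0,"fingers": 1},
    {"dx": -0.002,"dy": -0.006,"dz": 0.215,"roll": 0,"fingers": 1},
  ],
)

```text
time: 2.7
tool_pos: [0.5609, -0.2159, 0.0683]
tcp_rot: [3.097, -0.521, 0.005]
wrist_force: [-0.2, 0.3, -0.7]
width: 0.374
grip_force: 0.0
```

>>> step_arm(
  squeeze=20,
  commands=[
    {"dx": 0,"dy": 0,"dz": 0,"roll": 0,"fingers": 1},
    {"dx": 0,"dy": 0,"dz": 0,"roll": 0,"fingers": 1},
  ],
)

```text
time: 2.95
tool_pos: [0.5606, -0.2153, 0.0679]
tcp_rot: [3.098, -0.52, 0.003]
wrist_force: [-1.5, 1.6, 6.3]
width: 0.235
grip_force: 19.8
```

>>> step_arm(
  commands=[
    {"dx": 0,"dy": 0,"dz": -0.02,"roll": 0,"fingers": 1},
    {"dx": 0,"dy": 0,"dz": -0.045,"roll": 0,"fingers": 1},
    {"dx": 0,"dy": 0,"dz": -0.075,"roll": 0,"fingers": 1},
    {"dx": 0,"dy": 0,"dz": -0.105,"roll": 0,"fingers": 1},
    {"dx": 0,"dy": 0,"dz": -0.105,"roll": 0,"fingers": 1},
  ],
)

```text
time: 3.58
tool_pos: [0.5615, -0.2162, 0.1748]
tcp_rot: [3.096, -0.521, 0.01]
wrist_force: [0.8, 0.5, -3.6]
width: 0.231
grip_force: 20.1
```

Run:
```python
from h import *
ims=[read_camera(n)[0] for n in("side","wrist","scene")]
o=np.hstack([cv2.resize(ims[0][170:290,300:420],(360,360)),cv2.resize(ims[1][0:480,100:540],(400,436))[:360]])
cv2.imwrite("pics/l1.png",o)
im,d=read_camera("scene");P=cloud("scene",d);m=(P[...,2]>.03)&(P[...,2]<.17)&(abs(P[...,0]-.58)<.1)&(abs(P[...,1]+.22)<.09)
hsv=cv2.cvtColor(im,cv2.COLOR_BGR2HSV);m&=cv2.inRange(hsv,(10,90,60),(28,255,255))>0
Q=P[m];print(len(Q),np.percentile(Q,[1,50,99],axis=0).round(3),read_state()["wrist_force"],read_state()["grip_force"])
```

```text
517 [[ 0.593 -0.264  0.121]
 [ 0.622 -0.234  0.16 ]
 [ 0.639 -0.199  0.17 ]] [-0.22317055 -0.66459896 -3.61871412] 20.084474980831146
```

View pics/l1.png

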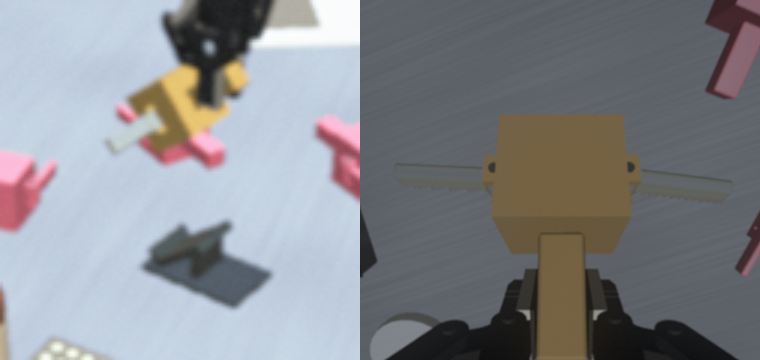

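The side crop shows the coupling lifted clear of the stand and still tilted about 38°, so it does not swing at 20 N. I'll move to open bench, hover low, and ease the grip so that it swings upright.

>>> step_arm(
  commands=[
    {"dx": -0.03,"dy": 0,"dz": 0,"roll": 0,"fingers": 1},
    {"dx": -0.075,"dy": 0,"dz": 0,"roll": 0,"fingers": 1},
    {"dx": -0.115,"dy": 0,"dz": 0.02,"roll": 0,"fingers": 1},
    {"dx": -0.139,"dy": 0,"dz": 0.055,"roll": 0,"fingers": 1},
    {"dx": -0.139,"dy": 0,"dz": 0.085,"roll": 0,"fingers": 1},
    {"dx": -0.139,"dy": 0,"dz": 0.1,"roll": 0,"fingers": 1},
    {"dx": -0.139,"dy": 0,"dz": 0.1,"roll": 0,"fingers": 1},
  ],
)

```text
time: 4.65
tool_pos: [0.427, -0.1692, 0.0697]
tcp_rot: [-3.097, 0.521, 0.006]
wrist_force: [0.0, -0.8, -3.6]
width: 0.229
grip_force: 20.1
```

>>> step_arm(
  commands=[
    {"dx": 0,"dy": 0,"dz": 0,"roll": 0,"fingers": 0.7},
    {"dx": 0,"dy": 0,"dz": 0,"roll": 0,"fingers": 0.7},
    {"dx": 0,"dy": 0,"dz": 0,"roll": 0,"fingers": 0.62},
  ],
)

```text
time: 5.03
tool_pos: [0.4291, -0.1702, 0.0722]
tcp_rot: [3.098, -0.521, 0.003]
wrist_force: [0.5, 0.6, -3.6]
width: 0.23
grip_force: 20.1
```

>>> step_arm(
  commands=[
    {"dx": 0,"dy": 0,"dz": 0,"roll": 0,"fingers": 0.58},
    {"dx": 0,"dy": 0,"dz": 0,"roll": 0,"fingers": 0.58},
  ],
)

```text
time: 5.28
tool_pos: [0.4283, -0.1698, 0.0715]
tcp_rot: [3.098, -0.521, 0.0]
wrist_force: [-0.3, -0.0, -3.1]
width: 0.233
grip_force: 20.1
```

>>> step_arm(
  commands=[
    {"dx": 0,"dy": 0,"dz": 0,"roll": 0,"fingers": 0.55},
  ],
)

```text
time: 5.4
tool_pos: [0.4282, -0.1698, 0.0713]
tcp_rot: [-3.098, 0.521, -0.0]
wrist_force: [0.4, 0.7, -2.9]
width: 0.234
grip_force: 20.1
```

>>> step_arm(
  commands=[
    {"dx": 0,"dy": 0,"dz": 0,"roll": 0,"fingers": 0.54},
  ],
)

```text
time: 5.52
tool_pos: [0.4282, -0.1698, 0.0712]
tcp_rot: [-3.098, 0.521, 0.0]
wrist_force: [-0.1, -0.1, -3.0]
width: 0.232
grip_force: 18.5
```

>>> step_arm(
  commands=[
    {"dx": 0,"dy": 0,"dz": 0,"roll": 0,"fingers": 0.535},
  ],
)

```text
time: 5.65
tool_pos: [0.4284, -0.1698, 0.0713]
tcp_rot: [3.098, -0.521, 0.0]
wrist_force: [1.0, 0.4, -2.6]
width: 0.234
grip_force: 7.4
```

```bash
cat > tilt.py <<'E'
from h import *
import sys
im,d=read_camera("wrist");cv2.imwrite("pics/t.png",im)
P=cloud("wrist",d);p,R=tool();hsv=cv2.cvtColor(im,cv2.COLOR_BGR2HSV)
L=(P-p)@R
m=(cv2.inRange(hsv,(10,90,40),(28,255,255))>0)&(np.abs(L[...,1])<.03)&(np.abs(L[...,0])<.12)&(np.abs(L[...,2])<.1)
Q=L[m]; print(len(Q),read_state()["grip_force"],p)
for lo in np.arange(-.03,.1,.01):
    s=(Q[:,0]>=lo)&(Q[:,0]<lo+.01)&(np.abs(Q[:,1])<.008)
    if s.sum()>5:print(lo.round(3),s.sum(),np.percentile(Q[s,2],[5,50,95]).round(3))
E
python3 tilt.py
```

```text
25149 7.449456676840782 [ 0.42841409 -0.16985435  0.0713742 ]
-0.02 297 [-0.037 -0.035 -0.03 ]
-0.01 1859 [-0.037 -0.033 -0.028]
0.0 1724 [-0.027 -0.022 -0.017]
0.01 1458 [-0.016 -0.011 -0.006]
0.02 1008 [-0.005 -0.002  0.001]
0.03 886 [-0.011 -0.008 -0.004]
0.04 1328 [-0.008 -0.003  0.002]
0.05 1140 [0.003 0.008 0.013]
0.06 979 [0.014 0.019 0.024]
```

>>> step_arm(
  commands=[
    {"dx": 0,"dy": 0,"dz": 0,"roll": 0,"fingers": 0.534},
    {"dx": 0,"dy": 0,"dz": 0,"roll": 0,"fingers": 0.533},
  ],
)

```text
time: 5.95
tool_pos: [0.4281, -0.1697, 0.0713]
tcp_rot: [-3.098, 0.521, 0.0]
wrist_force: [-0.2, 0.1, -3.9]
width: 0.233
grip_force: 2.4
```

```bash
python3 tilt.py
```

```text
4869 2.338884584605694 [ 0.42821847 -0.16978038  0.07128675]
-0.02 625 [-0.03  -0.029 -0.029]
-0.01 1033 [-0.03  -0.029 -0.028]
0.0 2358 [-0.029 -0.014  0.015]
```

>>> step_arm(
  commands=[
    {"dx": 0,"dy": 0,"dz": 0.002,"roll": 0,"fingers": 0.533},
    {"dx": 0,"dy": 0,"dz": 0.003,"roll": 0,"fingers": 0.53},
    {"dx": 0,"dy": 0,"dz": 0.003,"roll": 0,"fingers": 0.5},
    {"dx": 0,"dy": 0,"dz": 0.003,"roll": 0,"fingers": 0.3},
    {"dx": 0,"dy": 0,"dz": 0.003,"roll": 0,"fingers": 0.0},
    {"dx": 0,"dy": 0,"dz": 0.003,"roll": 0,"fingers": -0.5},
  ],
)

```text
time: 6.75
tool_pos: [0.4282, -0.1698, 0.0683]
tcp_rot: [-3.098, 0.521, 0.0]
wrist_force: [0.0, 0.4, 0.6]
width: 0.7
grip_force: 0.0
```

>>> step_arm(
  commands=[
    {"dx": 0,"dy": 0,"dz": -0.04,"roll": 0,"fingers": -0.5},
    {"dx": 0,"dy": 0,"dz": -0.1,"roll": 0,"fingers": -0.5},
    {"dx": -0.02,"dy": 0,"dz": -0.15,"roll": 0,"fingers": -0.5},
    {"dx": -0.02,"dy": 0,"dz": -0.15,"roll": 0,"fingers": -0.5},
    {"dx": -0.02,"dy": 0,"dz": -0.15,"roll": 0,"fingers": -0.5},
  ],
)

```text
time: 7.38
tool_pos: [0.4091, -0.1631, 0.2179]
tcp_rot: [3.098, -0.521, 0.0]
wrist_force: [-0.5, -0.6, 0.2]
width: 0.752
grip_force: 0.0
```

Run:
```python
from h import *
im,d=read_camera("wrist")
im2,_=read_camera("side")
cv2.imwrite("pics/u1.png",np.hstack([cv2.resize(im,(480,360)),cv2.resize(im2[190:310,330:450],(320,360))]))
P=cloud("wrist",d);hsv=cv2.cvtColor(im,cv2.COLOR_BGR2HSV)
br=(cv2.inRange(hsv,(10,90,40),(28,255,255))>0)&(abs(P[...,0]-.44)<.1)&(abs(P[...,1]+.17)<.1)
for z in(.1,.048):
    vu=np.argwhere(br&(abs(P[...,2]-z)<.006))[:,::-1]
    W=plane("wrist",vu,z)[:,:2]*1000;print(z,len(W),cv2.minAreaRect(W.astype(np.float32)),np.median(P[br&(abs(P[...,2]-z)<.006)],0))
print(read_state()["tool_pos"],yaw(),read_state()["time"])
# arms
g=(P[...,2]>.012)&(P[...,2]<.09)&(hsv[...,1]<90)&(np.hypot(P[...,0]-.43,P[...,1]+.17)<.1)&~br
G=P[g];print(len(G))
for s in(-1,1):
    q=G[(G[:,1]+.17)*s>.03]
    if len(q):print(s,len(q),np.percentile(q,[2,50,98],axis=0).round(3).tolist())
```

```text
0.1 5 ((428.20269775390625, -168.69117736816406), (8.498176574707031, 0.00014948843454476446), 70.93631744384766) [ 0.42735629 -0.16990021  0.09781217]Traceback (most recent call last):
  File "<stdin>", line 9, in <module>
  File "h.py", line 10, in plane
    o,D=rays(name,px,c); return o+D*((z-o[2])/D[:,2])[:,None]
        ~~~~^^^^^^^^^^^
  File "h.py", line 6, in rays
    d=cv2.undistortPoints(px.reshape(-1,1,2),K,np.array([k1,0,0,0.])).reshape(-1,2)
      ~~~~~~~~~~~~~~~~~~~^^^^^^^^^^^^^^^^^^^^^^^^^^^^^^^^^^^^^^^^^^^^
cv2.error: OpenCV(4.12.0) /io/opencv/modules/calib3d/src/undistort.dispatch.cpp:347: error: (-215:Assertion failed) CV_IS_MAT(_src) && CV_IS_MAT(_dst) && (_src->rows == 1 || _src->cols == 1) && (_dst->rows == 1 || _dst->cols == 1) && _src->cols + _src->rows - 1 == _dst->rows + _dst->cols - 1 && (CV_MAT_TYPE(_src->type) == CV_32FC2 || CV_MAT_TYPE(_src->type) == CV_64FC2) && (CV_MAT_TYPE(_dst->type) == CV_32FC2 || CV_MAT_TYPE(_dst->type) == CV_64FC2) in function 'cvUndistortPointsInternal'
```

View pics/u1.png

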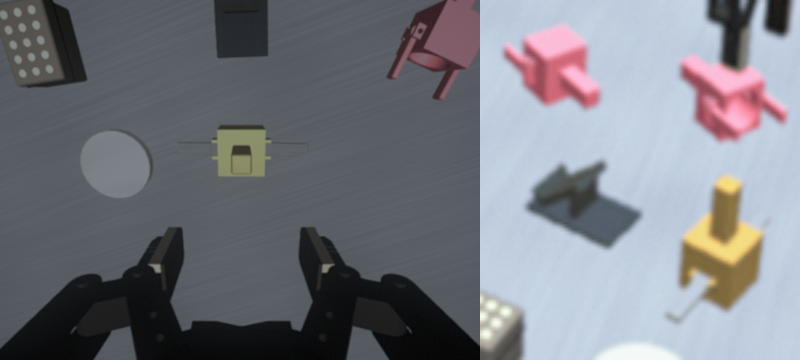

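It stands upright on the bench, collar at about (242,150) in the wrist half with arms out at (195,143) and (290,148), and the side crop confirms it. Its hue has shifted, so I'll measure by depth.

```bash
cat > up.py <<'E'
from h import *
im,d=read_camera("wrist");P=cloud("wrist",d)
near=np.hypot(P[...,0]-.43,P[...,1]+.17)<.1
for z,t in((.1,.006),(.048,.006)):
    m=(near&(abs(P[...,2]-z)<t)).astype(np.uint8);k,lab,st,ce=cv2.connectedComponentsWithStats(m)
    i=1+st[1:,4].argmax();vu=np.argwhere(lab==i)[:,::-1];W=plane("wrist",vu,z)[:,:2]*1000
    print(z,len(W),cv2.minAreaRect(W.astype(np.float32)),np.median(P[lab==i],0).round(4))
print(tool()[0],yaw())
g=near&(P[...,2]>.01)&(P[...,2]<.09);G=P[g]
ps=np.radians(-19.1);a=(G[:,:2]-[.43,-.17])@[np.cos(ps),np.sin(ps)];b=(G[:,:2]-[.43,-.17])@[-np.sin(ps),np.cos(ps)]
for s in(-1,1):
    q=b*s>.036;print(s,q.sum(),np.percentile(np.c_[a,b,G[:,2]][q],[2,50,98],axis=0).round(3).tolist())
E
python3 up.py
```

```text
0.1 771 ((420.81170654296875, -167.25375366210938), (19.459613800048828, 20.545265197753906), 70.94137573242188) [ 0.4206 -0.1672  0.0997]
0.048 3033 ((419.9385681152344, -167.15110778808594), (53.980037689208984, 54.24491500854492), 70.93858337402344) [ 0.4268 -0.1714  0.0478]
[ 0.40831844 -0.16276506  0.21622912] -19.09023966763177
-1 849 [[-0.018, -0.08, 0.021], [-0.01, -0.059, 0.025], [-0.003, -0.037, 0.028]]
1 761 [[-0.018, 0.037, 0.017], [-0.01, 0.058, 0.02], [-0.003, 0.079, 0.022]]
```

>>> step_arm(
  squeeze=80,
  commands=[
    {"dx": 0.013,"dy": 0,"dz": 0.05,"roll": 0,"fingers": -0.5},
    {"dx": 0.013,"dy": 0,"dz": 0.1,"roll": 0,"fingers": -0.5},
    {"dx": 0.013,"dy": 0,"dz": 0.14,"roll": 0,"fingers": -0.5},
    {"dx": 0.013,"dy": 0,"dz": 0.158,"roll": 0,"fingers": -0.5},
    {"dx": 0.013,"dy": 0,"dz": 0.158,"roll": 0,"fingers": 0},
    {"dx": 0.013,"dy": 0,"dz": 0.158,"roll": 0,"fingers": 0.4},
    {"dx": 0.013,"dy": 0,"dz": 0.158,"roll": 0,"fingers": 1},
    {"dx": 0.013,"dy": 0,"dz": 0.158,"roll": 0,"fingers": 1},
  ],
)

```text
time: 8.52
tool_pos: [0.4224, -0.1678, 0.0612]
tcp_rot: [3.098, -0.521, 0.003]
wrist_force: [0.5, 0.0, -0.7]
width: 0.224
grip_force: 78.1
```

>>> step_arm(
  commands=[
    {"dx": 0,"dy": 0,"dz": 0,"roll": 0,"fingers": 1},
    {"dx": 0,"dy": 0,"dz": -0.03,"roll": 0,"fingers": 1},
    {"dx": 0,"dy": 0,"dz": -0.09,"roll": 0,"fingers": 1},
    {"dx": 0,"dy": 0,"dz": -0.15,"roll": 0,"fingers": 1},
    {"dx": 0,"dy": 0,"dz": -0.2,"roll": 0,"fingers": 1},
    {"dx": 0,"dy": 0,"dz": -0.2,"roll": 0,"fingers": 1},
  ],
)

```text
time: 9.28
tool_pos: [0.4242, -0.1687, 0.2655]
tcp_rot: [3.095, -0.52, 0.015]
wrist_force: [0.6, -0.2, -3.4]
width: 0.222
grip_force: 78.9
```

```bash
python3 tilt.py
python3 - <<'E'
from h import *
print(yaw(),delta((.591,.232,.258)))
p,R=tool();print([ (np.array([x,y,0])@R*1000).round(0) for x,y in((-.1,.28),(.1626,.4))])
E
```

```text
6001 78.86087894439697 [ 0.42247455 -0.16790082  0.26217459]
-0.02 153 [-0.04  -0.039 -0.038]
-0.01 1207 [-0.04  -0.039 -0.038]
0.0 3616 [-0.039 -0.027  0.005]
-19.087061104635332 [  28.5 -433.     4.1]
[array([-186., -232.,   -1.]), array([  23., -431.,   -0.])]
```

>>> step_arm(
  commands=[
    {"dx": 0.005,"dy": -0.04,"dz": 0,"roll": 0,"fingers": 1},
    {"dx": 0.01,"dy": -0.09,"dz": 0,"roll": 0,"fingers": 1},
    {"dx": 0.015,"dy": -0.145,"dz": 0,"roll": 0,"fingers": 1},
    {"dx": 0.02,"dy": -0.2,"dz": 0,"roll": 0,"fingers": 1},
    {"dx": 0.025,"dy": -0.25,"dz": 0,"roll": 0,"fingers": 1},
    {"dx": 0.028,"dy": -0.29,"dz": 0,"roll": 0,"fingers": 1},
    {"dx": 0.028,"dy": -0.32,"dz": 0,"roll": 0,"fingers": 1},
    {"dx": 0.028,"dy": -0.32,"dz": 0,"roll": 0,"fingers": 1},
  ],
)

```text
time: 10.32
tool_pos: [0.5512, 0.1274, 0.2565]
tcp_rot: [3.097, -0.516, -0.009]
wrist_force: [-0.1, -0.8, -4.3]
width: 0.224
grip_force: 79.8
```

>>> step_arm(
  commands=[
    {"dx": 0,"dy": 0,"dz": 0,"roll": 0,"fingers": 1},
    {"dx": 0,"dy": 0,"dz": 0,"roll": 0,"fingers": 1},
  ],
)

```text
time: 10.58
tool_pos: [0.5519, 0.1247, 0.2592]
tcp_rot: [3.097, -0.522, -0.003]
wrist_force: [-0.2, 0.5, -2.4]
width: 0.224
grip_force: 79.8
```

```bash
cat > ad.py <<'E'
from h import *
for n in("wrist","scene","side"):
    im,d=read_camera(n);P=cloud(n,d)
    if n=="wrist": cv2.imwrite("pics/ad.png",im)
    near=np.hypot(P[...,0]-.591,P[...,1]-.232)<.035
    m=near&(P[...,2]>.1435-.003*(n!="wrist"))&(P[...,2]<.151)
    vu=np.argwhere(m)[:,::-1]
    if len(vu)>10:
        W=plane(n,vu,.146)[:,:2]*1000;print(n,"top",len(W),cv2.minEnclosingCircle(W.astype(np.float32)),W.mean(0),np.median(P[m],0))
    m=(np.hypot(P[...,0]-.591,P[...,1]-.232)<.11)&(abs(P[...,2]-.04)<.004)
    k,lab,st,ce=cv2.connectedComponentsWithStats(m.astype(np.uint8));i=1+st[1:,4].argmax()
    W=plane(n,np.argwhere(lab==i)[:,::-1],.04)[:,:2]*1000;print(n,"manif",cv2.minAreaRect(W.astype(np.float32)))
    m=near&(P[...,2]>.109)&(P[...,2]<.116);vu=np.argwhere(m)[:,::-1]
    if len(vu)>10: print(n,"seal",len(vu),np.median(P[m],0))
p=tool()[0];print(p,yaw())
E
python3 ad.py
```

```text
wrist top 1398 ((588.9307250976562, 231.11660766601562), 16.63258934020996) [589.22861265 231.31485187] [0.58930198 0.23125242 0.14618124]
wrist manif ((589.1989135742188, 231.60433959960938), (149.46852111816406, 128.76763916015625), 74.1875228881836)
wrist seal 1077 [0.59505899 0.21837079 0.11336714]
scene top 133 ((598.138671875, 226.56063842773438), 20.444686889648438) [597.42645362 227.21700738] [0.59483495 0.2289711  0.14400944]
scene manif ((594.605712890625, 229.36868286132812), (148.94955444335938, 130.8748321533203), 73.9040298461914)
scene seal 153 [0.6026218  0.22260492 0.11186369]
side top 231 ((586.6240234375, 238.44390869140625), 18.779804229736328) [587.1770424  238.19102197] [0.587674   0.23713762 0.14447765]
side manif ((589.1713256835938, 234.91549682617188), (151.61029052734375, 132.18084716796875), 73.78804779052734)
side seal 223 [0.58145505 0.24632067 0.11289729]
[0.55251743 0.12493398 0.26026693] -19.154512549134875
```

View pics/ad.png

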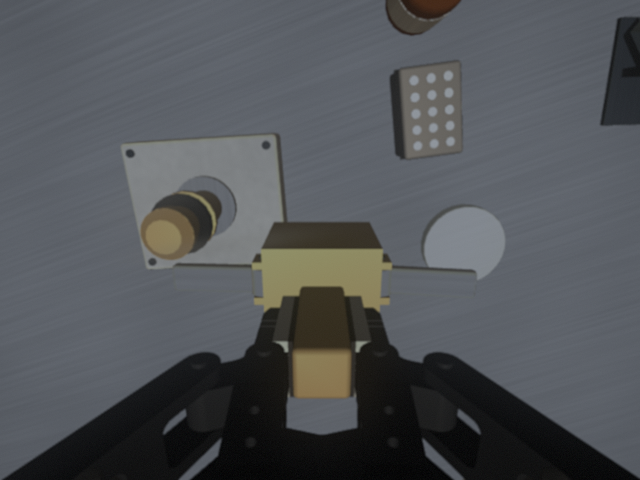

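The wrist picture shows the adaptor top at (168,235), the collar's arms straight out, and the tail in the pads at (322,370). Now the tail end's centre relative to the tool.

Run:
```python
from h import *
im,d=read_camera("wrist");P=cloud("wrist",d);p,R=tool();L=(P-p)@R
m=(abs(L[...,2]+.039)<.004)&(abs(L[...,0])<.03)&(abs(L[...,1])<.0115)
zt=np.median(L[m][:,2]);c=calibration("wrist")
W=plane("wrist",np.argwhere(m)[:,::-1],p[2]-zt);T=((W-p)@R)*1000
print(m.sum(),zt,cv2.minAreaRect(T[:,:2].astype(np.float32)),np.polyfit(L[m][:,0],L[m][:,2],1))
mc=(abs(L[...,2]-.013)<.005)&(abs(L[...,1])<.035)&(abs(L[...,0])<.05);mc=mc
W=plane("wrist",np.argwhere(mc)[:,::-1],p[2]-.013);T2=((W-p)@R)*1000
print(mc.sum(),np.percentile(T2,[1,99],axis=0).round(1),np.polyfit(L[mc][:,0],L[mc][:,2],1))
print(p,yaw(),delta((.589,.2313,p[2])))
```

```text
3882 -0.038605069302611095 ((0.15604686737060547, 0.011320114135742188), (23.66584014892578, 24.561756134033203), 88.93778228759766) [ 0.05132412 -0.03839893]
6143 [[ -3.9 -26.4  13. ]
 [ 25.5  26.7  13. ]] [0.03544978 0.01277289]
[0.55260888 0.12505358 0.26040105] -19.15051205605921 [  -0.5 -112.3    0. ]
```

>>> step_arm(
  commands=[
    {"dx": 0,"dy": -0.04,"dz": 0,"roll": 0,"fingers": 1},
    {"dx": 0.001,"dy": -0.08,"dz": 0,"roll": 0,"fingers": 1},
    {"dx": 0.001,"dy": -0.105,"dz": 0,"roll": 0,"fingers": 1},
    {"dx": 0.001,"dy": -0.112,"dz": 0,"roll": 0,"fingers": 1},
    {"dx": 0.001,"dy": -0.112,"dz": 0,"roll": 0,"fingers": 1},
    {"dx": 0.001,"dy": -0.112,"dz": 0.02,"roll": 0,"fingers": 1},
    {"dx": 0.001,"dy": -0.112,"dz": 0.04,"roll": 0,"fingers": 1},
    {"dx": 0.001,"dy": -0.112,"dz": 0.05,"roll": 0,"fingers": 1},
  ],
)

```text
time: 11.78
tool_pos: [0.5885, 0.2301, 0.2069]
tcp_rot: [3.096, -0.522, -0.007]
wrist_force: [-0.1, 0.7, -4.2]
width: 0.225
grip_force: 80.2
```

Run:
```python
from h import *
print(delta((.589,.2313,.163)),read_state()["wrist_force"],yaw())
```

```text
[ 0.2 -1.5 43.9] [-0.10722543  0.74654656 -4.19648243] -19.13022700023849
```

>>> step_arm(
  commands=[
    {"dx": 0,"dy": -0.001,"dz": 0.005,"roll": 0,"fingers": 1},
    {"dx": 0,"dy": -0.001,"dz": 0.012,"roll": 0,"fingers": 1},
    {"dx": 0,"dy": -0.001,"dz": 0.02,"roll": 0,"fingers": 1},
  ],
)

```text
time: 12.15
tool_pos: [0.5911, 0.2324, 0.1906]
tcp_rot: [-3.097, 0.521, -0.002]
wrist_force: [0.2, 0.2, -3.8]
width: 0.221
grip_force: 80.2
```

>>> step_arm(
  commands=[
    {"dx": 0,"dy": 0,"dz": 0.008,"roll": 0,"fingers": 1},
    {"dx": 0,"dy": 0,"dz": 0.016,"roll": 0,"fingers": 1},
    {"dx": 0,"dy": 0,"dz": 0.016,"roll": 0,"fingers": 1},
  ],
)

```text
time: 12.52
tool_pos: [0.5903, 0.2322, 0.1736]
tcp_rot: [3.098, -0.521, -0.001]
wrist_force: [-0.6, -0.3, -2.8]
width: 0.224
grip_force: 80.2
```

>>> step_arm(
  commands=[
    {"dx": 0,"dy": 0,"dz": 0.004,"roll": 0,"fingers": 1},
    {"dx": 0,"dy": 0,"dz": 0.008,"roll": 0,"fingers": 1},
    {"dx": 0,"dy": 0,"dz": 0.01,"roll": 0,"fingers": 1},
    {"dx": 0,"dy": 0,"dz": 0.01,"roll": 0,"fingers": 1},
  ],
)

```text
time: 13.02
tool_pos: [0.591, 0.2323, 0.1661]
tcp_rot: [-3.097, 0.521, -0.002]
wrist_force: [-3.4, -1.2, 7.8]
width: 0.223
grip_force: 81.8
```

>>> step_arm(
  commands=[
    {"dx": 0,"dy": 0,"dz": 0.003,"roll": 0,"fingers": 1},
    {"dx": 0,"dy": 0,"dz": 0.003,"roll": 0,"fingers": 1},
    {"dx": 0,"dy": 0,"dz": 0.003,"roll": 0,"fingers": 1},
  ],
)

```text
time: 13.4
tool_pos: [0.5912, 0.2324, 0.166]
tcp_rot: [-3.097, 0.521, -0.003]
wrist_force: [-8.8, -2.2, 19.4]
width: 0.23
grip_force: 83.3
```

>>> step_arm(
  commands=[
    {"dx": 0,"dy": 0,"dz": 0.002,"roll": 0,"fingers": 1},
    {"dx": 0,"dy": 0,"dz": 0.002,"roll": 0,"fingers": 1},
  ],
)

```text
time: 13.65
tool_pos: [0.5914, 0.2324, 0.1659]
tcp_rot: [-3.097, 0.521, -0.004]
wrist_force: [-10.5, -3.6, 27.5]
width: 0.224
grip_force: 84.5
```

It hits a hard stop where the mouth is at about 0.105. I'll release and check.

>>> step_arm(
  commands=[
    {"dx": 0,"dy": 0,"dz": -0.005,"roll": 0,"fingers": 0.5},
    {"dx": 0,"dy": 0,"dz": -0.005,"roll": 0,"fingers": 0.2},
    {"dx": 0,"dy": 0,"dz": -0.005,"roll": 0,"fingers": -0.3},
    {"dx": 0,"dy": 0,"dz": -0.03,"roll": 0,"fingers": -0.5},
    {"dx": 0,"dy": 0,"dz": -0.08,"roll": 0,"fingers": -0.5},
    {"dx": -0.03,"dy": 0,"dz": -0.13,"roll": 0,"fingers": -0.5},
    {"dx": -0.03,"dy": 0,"dz": -0.14,"roll": 0,"fingers": -0.5},
    {"dx": -0.03,"dy": 0,"dz": -0.14,"roll": 0,"fingers": -0.5},
  ],
)

```text
time: 14.65
tool_pos: [0.5627, 0.2422, 0.2995]
tcp_rot: [-3.098, 0.52, -0.002]
wrist_force: [0.1, -0.1, -1.2]
width: 0.748
grip_force: 0.0
```

```bash
cat > home.py <<'E'
from h import *
im,d=read_camera("wrist");P=cloud("wrist",d);im2,_=read_camera("side")
cv2.imwrite("pics/home%d.png"%int(read_state()["time"]),np.hstack([cv2.resize(im,(480,360)),cv2.resize(im2[280:440,220:360],(315,360))]))
C=np.array([.589,.2313]);near=np.hypot(*(P[...,:2]-C).transpose(2,0,1))<.11
for z in(.205,.153):
    m=(near&(abs(P[...,2]-z)<.009)).astype(np.uint8);k,lab,st,ce=cv2.connectedComponentsWithStats(m)
    i=1+st[1:,4].argmax();zz=np.median(P[lab==i][:,2]);W=plane("wrist",np.argwhere(lab==i)[:,::-1],z)[:,:2]*1000
    print(z,zz.round(4),len(W),cv2.minAreaRect(W.astype(np.float32)),P[lab==i][:,2].min(),P[lab==i][:,2].max())
ps=np.radians(-19.1);G=P[near&(P[...,2]>.06)&(P[...,2]<.2)]
a=(G[:,:2]-C)@[np.cos(ps),np.sin(ps)];b=(G[:,:2]-C)@[-np.sin(ps),np.cos(ps)]
for s in(-1,1):
    q=b*s>.034;print(s,q.sum(),np.percentile(np.c_[a,b,G[:,2]][q],[2,50,98],axis=0).round(3).tolist())
print(tool()[0],yaw(),read_state()["time"],read_state()["q"].round(2))
E
python3 home.py; ls pics
```

```text
0.205 0.203 944 ((588.242431640625, 231.65036010742188), (19.241243362426758, 20.14179229736328), 70.88410186767578) 0.19611319940690936 0.2055533340368226
0.153 0.1512 3619 ((587.4142456054688, 231.9163818359375), (53.502689361572266, 52.87147521972656), 70.91490936279297) 0.14877197831365913 0.16162248359548304
-1 1017 [[-0.009, -0.078, 0.124], [-0.001, -0.056, 0.128], [0.006, -0.035, 0.132]]
1 998 [[-0.01, 0.035, 0.12], [-0.002, 0.057, 0.123], [0.006, 0.08, 0.128]]
[0.56170385 0.24152074 0.29678651] -19.100478186498727 14.75 [ 0.37  0.11  1.66 -0.    1.37  2.27]
ad.png
home14.png
l1.png
scene0.png
side0.png
t.png
u1.png
w1.png
w2.png
```

>>> step_arm(
  commands=[
    {"dx": 0,"dy": 0,"dz": 0,"roll": -10,"fingers": 0.2},
    {"dx": 0,"dy": 0,"dz": 0,"roll": -20,"fingers": 0.2},
    {"dx": 0,"dy": 0,"dz": 0,"roll": -20,"fingers": 0.2},
    {"dx": 0,"dy": 0,"dz": 0,"roll": -20,"fingers": 0.2},
  ],
)

```text
time: 15.25
tool_pos: [0.5619, 0.2416, 0.2976]
tcp_rot: [3.141, 0.02, -0.004]
wrist_force: [0.4, 0.5, 0.2]
width: 0.402
grip_force: 0.0
```

Run:
```python
from h import *
im,d=read_camera("wrist");P=cloud("wrist",d);p,R=tool();L=((P-p)@R*1000).reshape(-1,3)
print(p,yaw(),read_state()["width"])
q=L[(abs(L[:,1])<110)&(L[:,2]<8)&(abs(L[:,0])<60)]
for z in range(-140,8,8):
    s=q[(q[:,2]>=z)&(q[:,2]<z+8)]
    if len(s)>4: print(z,len(s),"y",np.percentile(s[:,1],[1,99]).round(0),"min|y|",abs(s[:,1]).min().round(0),"x",np.percentile(s[:,0],[1,99]).round(0))
```

```text
[0.56206289 0.24173406 0.29805124] 0.7667550643287163 0.40091807909459903
-100 945 y [-21.  20.] min|y| 8.0 x [17. 19.]
-92 8239 y [-63.  62.] min|y| 0.0 x [ 8. 17.]
-84 12540 y [-60.  59.] min|y| 0.0 x [-1. 16.]
-76 9066 y [-57.  56.] min|y| 0.0 x [-11.  16.]
-68 5454 y [-54.  53.] min|y| 14.0 x [-13.  16.]
-60 9422 y [-51.  50.] min|y| 16.0 x [-12.  12.]
-52 2858 y [-48.  47.] min|y| 17.0 x [ 3. 13.]
-44 1647 y [-35.  34.] min|y| 17.0 x [-12.  12.]
-36 1098 y [-31.  30.] min|y| 17.0 x [-12.  10.]
-28 1097 y [-31.  30.] min|y| 17.0 x [-11.  10.]
-20 931 y [-31.  30.] min|y| 17.0 x [-12.  10.]
-12 633 y [-30.  29.] min|y| 17.0 x [-12.  10.]
-4 58 y [-18.  17.] min|y| 17.0 x [-9.  9.]
```

View pics/home14.png

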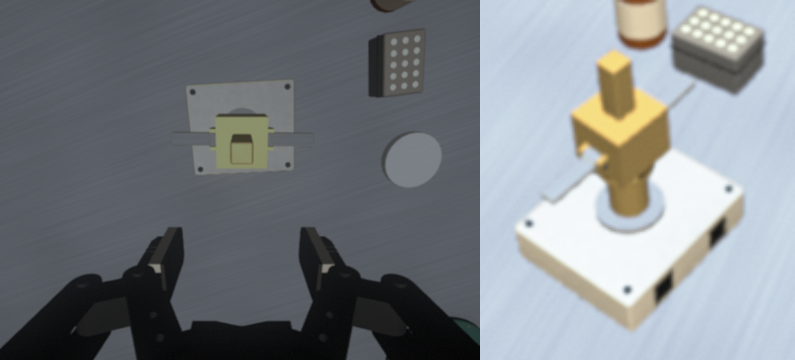

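Home view: the coupling sits straight on the adaptor, collar at (242,145) in the wrist half, with both arms still out. The cloud gives the gripper's shape. I'll push each arm with one open finger, the gripper's body offset clear of the tail. I start with the +y (far) arm.

>>> step_arm(
  commands=[
    {"dx": 0,"dy": -0.03,"dz": 0,"roll": -10,"fingers": -1},
    {"dx": 0,"dy": -0.06,"dz": 0,"roll": -20,"fingers": -1},
    {"dx": -0.002,"dy": -0.073,"dz": 0,"roll": -30,"fingers": -1},
    {"dx": -0.002,"dy": -0.073,"dz": 0,"roll": -40,"fingers": -1},
    {"dx": -0.002,"dy": -0.073,"dz": 0.02,"roll": -50,"fingers": -1},
    {"dx": -0.002,"dy": -0.073,"dz": 0.04,"roll": -60,"fingers": -1},
    {"dx": -0.002,"dy": -0.073,"dz": 0.05,"roll": -70,"fingers": -1},
    {"dx": -0.002,"dy": -0.073,"dz": 0.05,"roll": -70,"fingers": -1},
  ],
)

```text
time: 16.3
tool_pos: [0.5583, 0.3146, 0.2477]
tcp_rot: [-2.562, -1.818, 0.004]
wrist_force: [-0.2, 0.3, -0.3]
width: 1.0
grip_force: 0.0
```

>>> step_arm(
  commands=[
    {"dx": 0,"dy": 0,"dz": 0,"roll": 0,"fingers": -1},
    {"dx": 0,"dy": 0,"dz": 0,"roll": 0,"fingers": -1},
  ],
)

```text
time: 16.55
tool_pos: [0.5596, 0.3152, 0.2503]
tcp_rot: [2.561, 1.82, 0.002]
wrist_force: [0.5, -0.4, -0.4]
width: 0.998
grip_force: 0.0
```

```bash
cat >> h.py <<'E'
EX=np.array([.945,-.327]);EY=np.array([.327,.945])
def ab(a,b,z): return np.r_[np.array([.588,.2317])+a*EX+b*EY,z]
E
python3 - <<'E'
from h import *
im,d=read_camera("wrist");P=cloud("wrist",d);p,R=tool();L=((P-p)@R*1000).reshape(-1,3)
print(p,yaw(),read_state()["width"])
for z in range(-100,8,6):
    s=L[(L[:,2]>=z)&(L[:,2]<z+6)&(abs(L[:,0])<30)&(L[:,1]>25)&(L[:,1]<110)]
    if len(s)>4: print(z,len(s),"y",np.percentile(s[:,1],[1,99]).round(0),"x",np.percentile(s[:,0],[1,99]).round(0))
print(delta(ab(-.055,.069,.132)))
E
```

```text
[0.55951618 0.31518732 0.25021086] 70.82670853373408 0.9989551598363574
-94 643 y [25. 61.] x [11. 18.]
-88 2359 y [25. 66.] x [ 6. 18.]
-82 3051 y [25. 70.] x [ 2. 18.]
-76 2530 y [28. 72.] x [-9. 17.]
-70 5463 y [37. 72.] x [-11.  14.]
-64 1883 y [38. 72.] x [-6. 14.]
-58 524 y [42. 64.] x [ 6. 14.]
-52 786 y [41. 48.] x [-1. 12.]
-46 800 y [41. 55.] x [-10.  12.]
-40 718 y [41. 55.] x [-11.  11.]
-34 657 y [41. 55.] x [-11.  12.]
-28 529 y [41. 55.] x [-11.  11.]
-22 396 y [41. 52.] x [-11.  11.]
-16 94 y [41. 44.] x [-10.  10.]
[ -0.7  -0.9 118.2]
```

>>> step_arm(
  commands=[
    {"dx": 0,"dy": 0,"dz": 0.05,"roll": 0,"fingers": -1},
    {"dx": 0,"dy": 0,"dz": 0.1,"roll": 0,"fingers": -1},
    {"dx": 0,"dy": 0,"dz": 0.118,"roll": 0,"fingers": -1},
    {"dx": 0,"dy": 0,"dz": 0.126,"roll": 0,"fingers": -1},
    {"dx": 0,"dy": 0,"dz": 0.134,"roll": 0,"fingers": -1},
    {"dx": 0,"dy": 0,"dz": 0.142,"roll": 0,"fingers": -1},
    {"dx": 0,"dy": 0,"dz": 0.15,"roll": 0,"fingers": -1},
  ],
)

```text
time: 17.48
tool_pos: [0.5605, 0.3157, 0.1008]
tcp_rot: [2.558, 1.822, 0.006]
wrist_force: [-0.1, -0.9, 3.6]
width: 1.002
grip_force: 1.2
```

>>> step_arm(
  commands=[
    {"dx": -0.001,"dy": 0,"dz": 0.007,"roll": 0,"fingers": -1},
    {"dx": -0.004,"dy": 0,"dz": 0.013,"roll": 0,"fingers": -1},
    {"dx": -0.009,"dy": 0,"dz": 0.014,"roll": 0,"fingers": -1},
    {"dx": -0.014,"dy": 0,"dz": 0.014,"roll": 0,"fingers": -1},
  ],
)

```text
time: 17.98
tool_pos: [0.5542, 0.302, 0.0849]
tcp_rot: [-2.558, -1.822, -0.0]
wrist_force: [1.0, 3.4, -0.5]
width: 1.0
grip_force: 1.9
```

Run:
```python
from h import *
print(delta(ab(-.055,.0455,.086)),tool()[0],yaw(),read_state()["wrist_force"])
```

```text
[-9.9 -0.  -1.1] [0.55415904 0.3019969  0.08489244] 70.9118358154291 [ 1.02871925  3.43752503 -0.46484004]
```

>>> step_arm(
  commands=[
    {"dx": -0.003,"dy": 0,"dz": -0.001,"roll": 0,"fingers": -1},
    {"dx": -0.006,"dy": 0,"dz": -0.001,"roll": 0,"fingers": -1},
    {"dx": -0.009,"dy": 0,"dz": -0.001,"roll": 0,"fingers": -1},
    {"dx": -0.01,"dy": 0,"dz": -0.001,"roll": 0,"fingers": -1},
  ],
)

```text
time: 18.48
tool_pos: [0.5512, 0.2943, 0.086]
tcp_rot: [-2.557, -1.821, -0.004]
wrist_force: [1.7, 8.9, -5.9]
width: 1.002
grip_force: 4.3
```

>>> step_arm(
  commands=[
    {"dx": -0.001,"dy": 0,"dz": 0,"roll": 0,"fingers": -1},
    {"dx": -0.002,"dy": 0,"dz": 0,"roll": 0,"fingers": -1},
  ],
)

```text
time: 18.73
tool_pos: [0.5501, 0.2923, 0.0854]
tcp_rot: [-2.556, -1.821, -0.003]
wrist_force: [2.3, 11.7, -7.8]
width: 0.996
grip_force: 5.6
```

>>> step_arm(
  commands=[
    {"dx": -0.001,"dy": 0,"dz": 0,"roll": 0,"fingers": -1},
    {"dx": -0.002,"dy": 0,"dz": 0,"roll": 0,"fingers": -1},
  ],
)

```text
time: 18.98
tool_pos: [0.55, 0.2921, 0.0855]
tcp_rot: [-2.555, -1.821, -0.008]
wrist_force: [4.7, 17.0, -10.1]
width: 1.001
grip_force: 8.8
```

Run:
```python
from h import *
p=tool()[0];v=p[:2]-[.588,.2317];print(v@EX,v@EY,p,read_state()["wrist_force"])
```

```text
-0.055667766592829286 0.04469641718164449 [0.55000794 0.29214425 0.08548588] [  4.65260046  16.96115285 -10.11493412]
```

Force rises at the stop with the finger face at 34 mm off the axis, so cam_a is flat. Now I back out, cross over and do the other arm.

>>> step_arm(
  commands=[
    {"dx": 0.02,"dy": 0,"dz": 0,"roll": 0,"fingers": -1},
    {"dx": 0.025,"dy": 0,"dz": -0.05,"roll": 0,"fingers": -1},
    {"dx": 0.025,"dy": 0,"dz": -0.11,"roll": 0,"fingers": -1},
    {"dx": 0.0,"dy": 0,"dz": -0.15,"roll": 0,"fingers": -1},
    {"dx": -0.05,"dy": 0,"dz": -0.15,"roll": 0,"fingers": -1},
    {"dx": -0.1,"dy": 0,"dz": -0.15,"roll": 0,"fingers": -1},
    {"dx": -0.112,"dy": 0,"dz": -0.15,"roll": 0,"fingers": -1},
    {"dx": -0.112,"dy": 0,"dz": -0.15,"roll": 0,"fingers": -1},
  ],
)

```text
time: 19.98
tool_pos: [0.5134, 0.1822, 0.2365]
tcp_rot: [2.56, 1.82, 0.0]
wrist_force: [-0.0, 0.1, -0.5]
width: 0.997
grip_force: 0.0
```

>>> step_arm(
  commands=[
    {"dx": 0,"dy": 0,"dz": 0,"roll": 0,"fingers": -1},
    {"dx": 0,"dy": 0,"dz": 0,"roll": 0,"fingers": -1},
  ],
)

```text
time: 20.23
tool_pos: [0.5137, 0.1837, 0.2361]
tcp_rot: [-2.558, -1.824, 0.0]
wrist_force: [1.0, 0.8, -0.0]
width: 1.001
grip_force: 0.0
```

Run:
```python
from h import *
print(delta(ab(-.055,-.069,.132)),tool()[0],yaw(),read_state()["wrist_force"])
im,d=read_camera("wrist");P=cloud("wrist",d);cv2.imwrite("pics/c1.png",im)
v=P[...,:2]-[.588,.2317];a=v@EX;b=v@EY
for s in(1,-1):
    q=(b*s>.029)&(b*s<.1)&(abs(a)<.02)&(P[...,2]>.06)&(P[...,2]<.15)
    print(s,q.sum(),np.percentile(np.stack([a[q],b[q],P[...,2][q]],1),[2,50,98],axis=0).round(3).tolist() if q.sum() else 0)
```

```text
[  0.7  -0.4 104.1] [0.51365846 0.18367317 0.23612593] 70.97198897239879 [ 0.99619808  0.81636052 -0.0151965 ]
1 571 [[-0.014, 0.029, 0.118], [-0.002, 0.033, 0.129], [0.01, 0.038, 0.131]]
-1 1682 [[-0.007, -0.078, 0.125], [0.005, -0.053, 0.13], [0.014, -0.031, 0.134]]
```

>>> step_arm(
  commands=[
    {"dx": 0,"dy": 0,"dz": 0.05,"roll": 0,"fingers": -1},
    {"dx": 0,"dy": 0,"dz": 0.09,"roll": 0,"fingers": -1},
    {"dx": 0,"dy": 0,"dz": 0.104,"roll": 0,"fingers": -1},
    {"dx": 0,"dy": 0,"dz": 0.112,"roll": 0,"fingers": -1},
    {"dx": 0,"dy": 0,"dz": 0.12,"roll": 0,"fingers": -1},
    {"dx": 0,"dy": 0,"dz": 0.128,"roll": 0,"fingers": -1},
    {"dx": 0,"dy": 0,"dz": 0.136,"roll": 0,"fingers": -1},
  ],
)

```text
time: 21.15
tool_pos: [0.5143, 0.1827, 0.101]
tcp_rot: [2.558, 1.822, 0.003]
wrist_force: [-0.9, -1.1, 2.2]
width: 1.0
grip_force: 1.1
```

>>> step_arm(
  commands=[
    {"dx": 0.001,"dy": 0,"dz": 0.007,"roll": 0,"fingers": -1},
    {"dx": 0.004,"dy": 0,"dz": 0.012,"roll": 0,"fingers": -1},
    {"dx": 0.009,"dy": 0,"dz": 0.013,"roll": 0,"fingers": -1},
    {"dx": 0.014,"dy": 0,"dz": 0.013,"roll": 0,"fingers": -1},
  ],
)

```text
time: 21.65
tool_pos: [0.5177, 0.1962, 0.0869]
tcp_rot: [-2.559, -1.822, 0.001]
wrist_force: [-0.7, -0.3, -0.2]
width: 0.999
grip_force: 0.4
```

Run:
```python
from h import *
print(delta(ab(-.055,-.0455,.086)),tool()[0],yaw(),read_state()["wrist_force"])
```

```text
[11.  -0.2  0.9] [0.51769826 0.19623486 0.08693052] 70.91558120723654 [-0.6766029  -0.31883526 -0.15959719]
```

>>> step_arm(
  commands=[
    {"dx": 0.003,"dy": 0,"dz": 0,"roll": 0,"fingers": -1},
    {"dx": 0.006,"dy": 0,"dz": 0,"roll": 0,"fingers": -1},
    {"dx": 0.009,"dy": 0,"dz": 0,"roll": 0,"fingers": -1},
    {"dx": 0.011,"dy": 0,"dz": 0,"roll": 0,"fingers": -1},
  ],
)

```text
time: 22.15
tool_pos: [0.5215, 0.2064, 0.0873]
tcp_rot: [-2.559, -1.822, 0.0]
wrist_force: [-1.2, -1.1, -1.4]
width: 1.0
grip_force: 0.6
```

>>> step_arm(
  commands=[
    {"dx": 0.001,"dy": 0,"dz": 0,"roll": 0,"fingers": -1},
    {"dx": 0.002,"dy": 0,"dz": 0,"roll": 0,"fingers": -1},
  ],
)

```text
time: 22.4
tool_pos: [0.5221, 0.2082, 0.0872]
tcp_rot: [-2.559, -1.822, 0.0]
wrist_force: [-1.8, -1.0, -0.3]
width: 1.001
grip_force: 0.6
```

>>> step_arm(
  commands=[
    {"dx": 0.001,"dy": 0,"dz": 0,"roll": 0,"fingers": -1},
    {"dx": 0.002,"dy": 0,"dz": 0,"roll": 0,"fingers": -1},
  ],
)

```text
time: 22.65
tool_pos: [0.5228, 0.2101, 0.0873]
tcp_rot: [-2.559, -1.822, 0.0]
wrist_force: [-0.9, -0.1, -0.9]
width: 1.003
grip_force: 0.6
```

Run:
```python
from h import *
p=tool()[0];v=p[:2]-[.588,.2317];print(v@EX,v@EY,p,read_state()["wrist_force"])
```

```text
-0.05455814212238903 -0.041753557725139515 [0.52278614 0.21008241 0.08726182] [-0.85796676 -0.13032065 -0.86418132]
```

No stop where one is due, so I'll look.

Run:
```python
from h import *
ims=[read_camera(n)[0] for n in("scene","side","wrist")]
cv2.imwrite("pics/chk.png",np.hstack([cv2.resize(ims[0][180:290,400:505],(270,283)),cv2.resize(ims[1][280:440,220:380],(283,283)),cv2.resize(ims[2],(245,283))]))
```

```text
(no output)
```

View pics/chk.png

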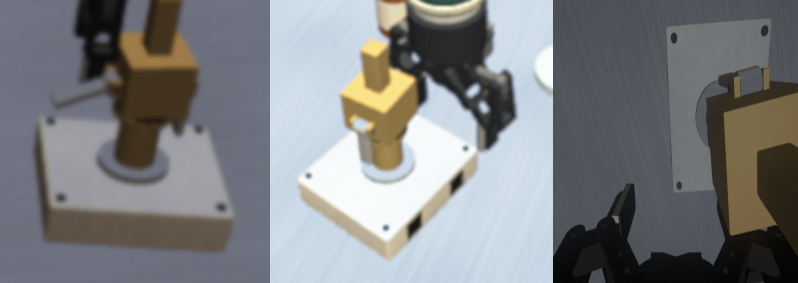

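The scene crop shows cam_a hanging flat and cam_b still out at (85,92). The finger slid past cam_b on its robot side. I'll back out and re-measure.

>>> step_arm(
  commands=[
    {"dx": -0.01,"dy": -0.008,"dz": 0,"roll": 0,"fingers": -1},
    {"dx": -0.03,"dy": -0.01,"dz": 0,"roll": 0,"fingers": -1},
    {"dx": -0.03,"dy": -0.01,"dz": -0.05,"roll": 0,"fingers": -1},
    {"dx": -0.03,"dy": -0.01,"dz": -0.11,"roll": 0,"fingers": -1},
    {"dx": -0.03,"dy": -0.01,"dz": -0.15,"roll": 0,"fingers": -1},
    {"dx": -0.03,"dy": -0.01,"dz": -0.15,"roll": 0,"fingers": -1},
    {"dx": -0.03,"dy": -0.01,"dz": -0.15,"roll": 0,"fingers": -1},
  ],
)

```text
time: 23.68
tool_pos: [0.5027, 0.1841, 0.2366]
tcp_rot: [-2.559, -1.822, 0.001]
wrist_force: [-0.3, 0.2, -0.8]
width: 1.001
grip_force: 0.0
```

```bash
cat > arm.py <<'E'
from h import *
im,d=read_camera("wrist");P=cloud("wrist",d);print(tool()[0],yaw())
v=P[...,:2]-[.588,.2317];a=v@EX;b=v@EY
for z in(.203,.151):
    m=((np.hypot(a,b)<.05)&(abs(P[...,2]-z)<.007)).astype(np.uint8);k,lab,st,ce=cv2.connectedComponentsWithStats(m)
    i=1+st[1:,4].argmax();W=plane("wrist",np.argwhere(lab==i)[:,::-1],z)[:,:2]*1000;print(z,len(W),cv2.minAreaRect(W.astype(np.float32)),np.median(P[lab==i][:,2]))
for lo in np.arange(-.09,-.03,.01):
    q=(b>=lo)&(b<lo+.01)&(abs(a)<.04)&(P[...,2]>.05)&(P[...,2]<.16)
    if q.sum()>5:print(lo.round(2),q.sum(),np.percentile(a[q],[3,97]).round(4),np.percentile(P[...,2][q],[3,50,97]).round(3))
E
python3 arm.py
```

```text
[0.50222384 0.18406623 0.23561238] 70.88775611378091
0.203 2192 ((587.7343139648438, 233.1185760498047), (20.278108596801758, 22.285320281982422), 81.4004898071289) 0.20360488434168517
0.151 6323 ((588.6693725585938, 232.80288696289062), (54.51447296142578, 55.743072509765625), 80.74993896484375) 0.1518371045743238
-0.08 114 [0.0067 0.0209] [0.105 0.108 0.109]
-0.07 249 [0.0052 0.0198] [0.108 0.111 0.113]
-0.06 264 [0.0033 0.0179] [0.112 0.115 0.117]
-0.05 284 [0.0016 0.0159] [0.116 0.119 0.121]
-0.04 363 [-0.0047  0.0164] [0.119 0.127 0.13 ]
```

The coupling has turned about 10° on the adaptor (axis now 80.9°), and cam_b hangs about 22° below level. I'll re-align to the new axis with fuller overlap.

```bash
cat >> h.py <<'E'
EX2=np.array([.9874,-.1582]);EY2=np.array([.1582,.9874]);C2=np.array([.5885,.2330])
def ab2(a,b,z): return np.r_[C2+a*EX2+b*EY2,z]
E
python3 - <<'E'
from h import *
print(delta(ab2(-.053,-.069,.13)))
E
```

```text
[ -2.5  25.5 105.6]
```

>>> step_arm(
  commands=[
    {"dx": -0.002,"dy": 0.01,"dz": 0,"roll": -5,"fingers": -1},
    {"dx": -0.0025,"dy": 0.0255,"dz": 0,"roll": -10,"fingers": -1},
    {"dx": -0.0025,"dy": 0.0255,"dz": 0.04,"roll": -10,"fingers": -1},
    {"dx": -0.0025,"dy": 0.0255,"dz": 0.08,"roll": -10,"fingers": -1},
    {"dx": -0.0025,"dy": 0.0255,"dz": 0.1,"roll": -10,"fingers": -1},
    {"dx": -0.0025,"dy": 0.0255,"dz": 0.1,"roll": -10,"fingers": -1},
  ],
)

```text
time: 24.48
tool_pos: [0.5233, 0.1731, 0.1328]
tcp_rot: [-2.388, -2.036, 0.013]
wrist_force: [-0.2, -0.2, -0.1]
width: 1.001
grip_force: 0.0
```

Run:
```python
from h import *
print(delta(ab2(-.053,-.069,.087)),tool()[0],yaw(),read_state()["wrist_force"])
```

```text
[ 0.6  2.2 45.8] [0.52333298 0.17314943 0.13283269] 80.90932659626792 [-0.17341404 -0.23256186 -0.05951695]
```

>>> step_arm(
  commands=[
    {"dx": 0,"dy": 0.001,"dz": 0.01,"roll": 0,"fingers": -1},
    {"dx": 0,"dy": 0.001,"dz": 0.02,"roll": 0,"fingers": -1},
    {"dx": 0,"dy": 0.001,"dz": 0.03,"roll": 0,"fingers": -1},
    {"dx": 0.002,"dy": 0.001,"dz": 0.04,"roll": 0,"fingers": -1},
    {"dx": 0.004,"dy": 0.001,"dz": 0.048,"roll": 0,"fingers": -1},
    {"dx": 0.009,"dy": 0.001,"dz": 0.048,"roll": 0,"fingers": -1},
    {"dx": 0.014,"dy": 0.001,"dz": 0.048,"roll": 0,"fingers": -1},
  ],
)

```text
time: 25.35
tool_pos: [0.5292, 0.1875, 0.0887]
tcp_rot: [-2.39, -2.038, 0.004]
wrist_force: [-1.0, -4.5, -1.4]
width: 0.999
grip_force: 1.8
```

```bash
cat > e2.py <<'E'
from h import *
p=tool()[0];v=p[:2]-C2;print(delta(ab2(-.053,-.0455,.087)),v@EX2,v@EY2,p,yaw(),read_state()["wrist_force"])
E
python3 e2.py
```

```text
[ 8.9 -1.7  1.7] -0.051334162174332704 -0.054351753132943305 [0.52921337 0.18745351 0.08866761] 80.90487687246205 [-1.03292371 -4.48103745 -1.44550465]
```

Contact this time (4.5 N inward). Continue.

>>> step_arm(
  commands=[
    {"dx": 0.003,"dy": 0,"dz": 0,"roll": 0,"fingers": -1},
    {"dx": 0.006,"dy": 0,"dz": 0,"roll": 0,"fingers": -1},
    {"dx": 0.008,"dy": 0,"dz": 0,"roll": 0,"fingers": -1},
    {"dx": 0.009,"dy": 0,"dz": 0,"roll": 0,"fingers": -1},
  ],
)

```text
time: 25.85
tool_pos: [0.5296, 0.1953, 0.0876]
tcp_rot: [-2.39, -2.038, 0.008]
wrist_force: [-0.2, -7.7, -4.3]
width: 1.001
grip_force: 3.5
```

>>> step_arm(
  commands=[
    {"dx": 0.001,"dy": 0,"dz": 0,"roll": 0,"fingers": -1},
    {"dx": 0.002,"dy": 0,"dz": 0,"roll": 0,"fingers": -1},
  ],
)

```text
time: 26.1
tool_pos: [0.5294, 0.1969, 0.0872]
tcp_rot: [-2.39, -2.038, 0.01]
wrist_force: [-1.6, -8.3, -5.0]
width: 1.0
grip_force: 4.1
```

```bash
python3 e2.py
```

```text
[-0.5 -0.3  0.2] -0.05266483895558037 -0.044968543437272294 [0.52938389 0.19692913 0.0871631 ] 80.8954444413562 [-1.60464784 -8.27892626 -4.96797176]
```

>>> step_arm(
  commands=[
    {"dx": 0.001,"dy": 0,"dz": 0,"roll": 0,"fingers": -1},
    {"dx": 0.002,"dy": 0,"dz": 0,"roll": 0,"fingers": -1},
    {"dx": 0.002,"dy": 0,"dz": 0,"roll": 0,"fingers": -1},
  ],
)

```text
time: 26.48
tool_pos: [0.5292, 0.1973, 0.087]
tcp_rot: [2.391, 2.037, -0.014]
wrist_force: [-1.6, -12.9, -3.6]
width: 1.0
grip_force: 6.7
```

>>> step_arm(
  commands=[
    {"dx": 0.001,"dy": 0,"dz": 0,"roll": 0,"fingers": -1},
    {"dx": 0.002,"dy": 0,"dz": 0,"roll": 0,"fingers": -1},
    {"dx": 0.002,"dy": 0,"dz": 0,"roll": 0,"fingers": -1},
  ],
)

```text
time: 26.85
tool_pos: [0.5292, 0.1975, 0.087]
tcp_rot: [2.39, 2.036, -0.019]
wrist_force: [-2.6, -19.1, -1.1]
width: 0.999
grip_force: 10.0
```

```bash
python3 e2.py
```

```text
[-1. -0. -0.] -0.05295168425845861 -0.0444731809150436 [0.52917902 0.19746364 0.08696587] 80.8493417418126 [ -2.56496666 -19.10196937  -1.13587014]
```

Stalled at the stop. I back out, rise and inspect.

>>> step_arm(
  commands=[
    {"dx": -0.02,"dy": 0,"dz": 0,"roll": 0,"fingers": -1},
    {"dx": -0.05,"dy": -0.02,"dz": -0.02,"roll": 0,"fingers": -1},
    {"dx": -0.09,"dy": -0.02,"dz": -0.06,"roll": 0,"fingers": -1},
    {"dx": -0.13,"dy": -0.02,"dz": -0.1,"roll": 0,"fingers": -1},
    {"dx": -0.15,"dy": -0.02,"dz": -0.14,"roll": 0,"fingers": -1},
    {"dx": -0.15,"dy": -0.02,"dz": -0.14,"roll": 0,"fingers": -1},
    {"dx": -0.15,"dy": -0.02,"dz": -0.14,"roll": 0,"fingers": -1},
  ],
)

```text
time: 27.72
tool_pos: [0.4891, 0.0583, 0.2294]
tcp_rot: [2.39, 2.038, 0.003]
wrist_force: [-0.1, -0.6, -0.4]
width: 0.999
grip_force: 0.0
```

Run:
```python
from h import *
ims={}
for n in("scene","side","wrist"):
    im,d=read_camera(n);P=cloud(n,d);ims[n]=im
    v=P[...,:2]-C2;a=v@EX2;b=v@EY2
    near=(abs(a)<.02)&(abs(b)<.1)
    for s in(1,-1):
        q=near&(b*s>.0285)&(P[...,2]>.06)&(P[...,2]<.16)
        if q.sum()>5:
            for lo,hi in((.06,.085),(.085,.105),(.105,.14)):
                k=q&(P[...,2]>=lo)&(P[...,2]<hi)
                if k.sum()>3:print(n,s,lo,k.sum(),np.percentile(b[k]*s,[3,50,97]).round(4),np.median(a[k]).round(3))
    for z in(.204,.152):
        m=(np.hypot(a,b)<.04)&(abs(P[...,2]-z)<.005);print(n,z,m.sum(),np.median(P[m],0).round(4) if m.sum() else 0)
print(tool()[0],read_state()["time"])
def c(im,y0,y1,x0,x1):return cv2.resize(im[y0:y1,x0:x1],(260,390))
cv2.imwrite("pics/fin.png",np.hstack([c(ims["scene"],160,280,410,490),c(ims["side"],280,430,230,330),cv2.resize(ims["wrist"],(280,390))]))
```

```text
scene 1 0.06 18 [0.0289 0.03   0.0346] 0.011
scene 1 0.085 5 [0.0291 0.0322 0.0344] 0.009
scene 1 0.105 10 [0.0334 0.0355 0.0367] 0.015
scene -1 0.06 24 [0.0294 0.034  0.0367] 0.008
scene -1 0.085 36 [0.0303 0.0341 0.036 ] 0.008
scene -1 0.105 79 [0.0291 0.0344 0.0381] 0.009
scene 0.204 73 [0.5956 0.2309 0.2037]
scene 0.152 347 [0.6023 0.2251 0.152 ]
side 1 0.06 34 [0.0301 0.0354 0.0377] 0.001
side 1 0.085 60 [0.0318 0.0359 0.0372] 0.002
side 1 0.105 189 [0.0287 0.0346 0.0391] -0.001
side 0.204 123 [0.5897 0.236  0.2042]
side 0.152 556 [0.5826 0.2441 0.1521]
wrist -1 0.06 124 [0.0297 0.034  0.0345] -0.003
wrist -1 0.085 166 [0.0319 0.0339 0.0343] -0.002
wrist 0.204 0 0
wrist 0.152 0 0
[0.48804659 0.05848124 0.22762289] 27.875
```

View pics/fin.png

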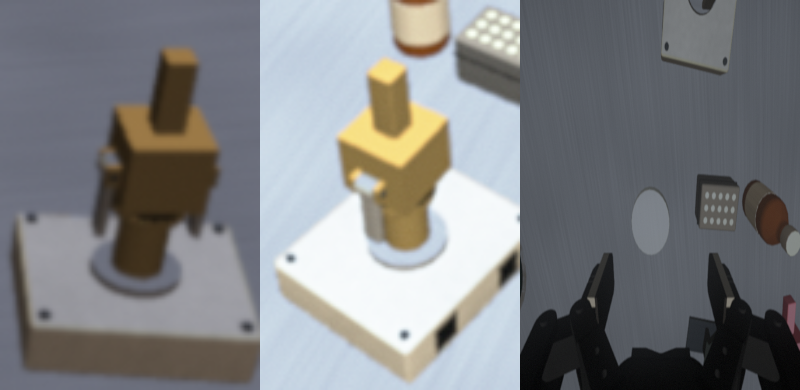

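Both arms hang flat, at (103,200) and (195,205) in the scene crop. Their outer faces lie about 34–36 mm off the axis from top to bottom, the coupling is fully home, and the bottle, dish and tip box are undisturbed. Handing in.

```bash
python3 -c "
from workcell import *
print(finish_job())"
```

```text
the job is handed in; nothing more can be done
None
```

The job is handed in at 27.9 s of the 72 s allowed: the coupling stood free on the bench, was then pushed fully home on the adaptor, and both cam arms were swung down flat one after the other. The first push on cam_b slipped and the coupling turned about 10° on the adaptor; I re-aligned and the second push shut it.

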